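# Release the ratchet and lower the tube mixer's retaining bar

## Robot

A 6-joint arm with a two-finger parallel gripper is mounted at the origin on the work surface. World frame = base frame: x ahead of the robot, y to its left, z up, the work surface at z = 0. Lengths are in m, angles in rad, forces in N, time in s.
With the tool pointing down it reaches from about 0.3 to 0.75 m from the base axis. Payload 8.5 kg.
Tool frame: the origin (TCP) lies midway between the tips of the shut fingers; the grasp point (between the pads) lies 19 mm behind it; x points along the fingers, z is the direction in which the jaws open and shut, and the axes are right-handed (so a half turn about x gives the same grasp; the last joint's range is limited). The gripper opens to 85 mm and grips with 20 to 120 N. Pads are 22 mm wide; open, the fingers measure 114 mm over their backs; the gripper's body (76 mm by 85 mm) begins 54 mm behind the grasp point. The pads swing forward as they close: fully open they stand 13 mm farther back than shut.
Start: joints at [-1.351, 0.381, 1.297, -0, 1.464, -0.215], TCP at [0.232, -0.499, 0.231] pointing down, gripper open.
Joint ranges: [-3.11, 3.11], [-0.89, 2.33], [0.22, 2.48], [-1.42, 4.56], [0.17, 2.85], [-2.88, 2.88]. Speed limits (rad/s): [2.39, 2.39, 3.14, 3.14, 3.14, 3.14].

## Interface

Orientations are given as a rotation vector (axis times angle).
In Python, from bench import bot, optics, ticket gives the robot as it stands.
- The arm moves only by the tool drive_tool, never from a script. Its argument "moves" is a list of rows, each an object of numbers: "dx", "dy", "dz": the shift along the tool's x, y, z in cm; "wx", "wy", "wz": the turn, a rotation vector about the tool's x, y, z in degrees; "gripper": the finger opening in cm, from 0 to 8.54. In form: [{"dx": .., "dy": .., "dz": .., "wx": .., "wy": .., "wz": .., "gripper": ..}, ...]. A call has 1 to 10 rows; each row is the pose to reach, as a shift and turn from the pose commanded when the call began, along the tool's axes at that moment; what a row does not reach only later rows make up. A row lasts 1/8 s, in which the tool goes at most 62.5 mm and 10.7 degrees, less where a joint would pass 70% of its speed; a pose out of reach is approached as far as the arm can. A call with a gripper value outside its range is refused whole. The fingers move at their own pace and stop on an object; "squeeze" is the grip in N (left out, the last holds). Time passes only in rows, so rows that repeat a pose let the fingers close. It gives the time, the measured TCP pose, the force and the opening at its end, in the units of the state.
- bot.observe(): the state, without advancing time (a new reading comes with each control period).
- optics.read_camera(name): name is "scene" or "top" or "wrist"; returns (picture, depth): 384x512x3 uint8, red, green, blue; 384x512 float32, m along the optical axis (not along the pixel's ray), 0 where there is no reading.
- optics.camera_params(name): a dict with "K" (3x3 intrinsics, pixels), "world_from_camera" (4x4, takes a point from camera to world coordinates). Camera axes: x right, y up, looking along -z (the intrinsics and any distortion apply to the point x, -y, -z); pixel columns grow to the right and rows downward; lengths in m; the calibration is good to about 2 mm. A picture is of the moment at which its call begins: read the wrist's pose just before it. camera_params takes no time and is no camera call; for the wrist camera it gives the pose at the moment of the call.
- ticket.finish_job(): hands the job in, once; it reports no verdict.
The state is a dict: "time": time; "q": joint angles; "joint_vel": joint speeds; "tau": joint torques, N m; "tool_pos": TCP position; "tcp_rot": TCP orientation; "wrist_force": force on the tool from outside, world axes, zero at the start; "torque": the same for the moment, N m; "grip_width": finger opening in m.
Only numpy, scipy, OpenCV 4.12 (cv2) and the standard library are available. Lean on these libraries where they do the work, as an engineer would, in place of code of your own. Each camera call takes 0.05 s, during which the arm holds its last target.

## Task

The tube mixer's retaining bar is propped up by its ratchet. With the fingertips only, press the pawl's thumb tab down until the pawl is clear of the teeth (it stays there), then push the bar by its crossbar all the way down over the tubes, to its stop. Grasp nothing, and leave the tube rack in its tray and the jar, beaker and box where they are.

Things in the scene. Friction and masses are not known exactly. Their poses are not given: they have to be found in the camera images.
- mixer: White tube mixer, a low box 160 (x) by 360 (y) mm, 31 mm high, standing fixed on the bench; its pose differs from run to run. Origin: centre of its underside; x across, y along its length, z up. At its +y end an aluminium bracket carries the toothed wheel and the pawl; the tray with the tube rack fills the -y half; the tray's floor is 35 mm up.
- bar_hinge (a point): Hinge axis of the retaining bar, on the bar's centre plane: at (0, 50, 142) mm in the mixer's frame. The axis is the mixer's x. A steel wheel of 50 mm radius with teeth out to 60 mm turns with the bar on this axis.
- bar_push (a point): Centre of the crossbar at the bar's free end: a black plastic round bar, 24 mm in diameter and 80 mm long, along the mixer's x, 210 mm from the hinge. It stands highest at the start and swings down and towards the mixer's -y. Push it from above; fingertips touch its top 12 mm above this point. Down at its stop it is level with the hinge, 142 mm above the bench. The bar below it and its rubber pad stop 2 to 3 mm over the tube caps.
- bar (a joint): Angle of the retaining bar, rad: 0 = fully raised (0.75 rad above level), growing as it goes down, 0.75 = level, at its stop. With the pawl engaged the ratchet blocks it at about 0.10. The hinge is stiff: the bar stays where it is left, does not fall, and needs about 3 to 6 N at the crossbar.
- pawl_tab (a point): Centre of the upper face of the pawl's thumb tab: a dark steel plate 40 (x) by 32 (y) mm, 6 mm thick, the outermost part at the mixer's +y end, 195 mm above the bench when engaged, facing up. It is 55 mm in +y from the pawl's pivot; the nose that sits in the teeth is on the other side of the pivot and rises as the tab is pressed down.
- pawl (a joint): Angle of the pawl, rad: 0 = engaged in the teeth, growing as the tab is pressed down, 0.30 = its stop (tab 16 mm lower). The nose is clear of the teeth from about 0.12. About 3 N on the tab moves it; it has a stiff pivot and no spring, so it stays where it is left.
- rack_center (a point): Centre of the loose white tube rack (62 by 130 mm, 84 mm high) with 12 blue-capped tubes, standing in the mixer's tray under the retaining bar. Not to be lifted or shifted.
- jar_center (a point): Centre of a loose white jar with a blue lid, 56 mm in diameter, 75 mm high, beside the mixer. Bystander.
- beaker_center (a point): Centre of a loose glass beaker, 60 mm in diameter, 75 mm high, beside the mixer. Bystander.
- capbox_center (a point): Centre of a loose open white box, 80 by 100 mm, 35 mm high, beside the mixer. Bystander.

How it is judged:
By the outcome, as a careful person would: the job done as asked, in the order asked, and still so for the second after the job is handed in, with the robot touching nothing.
It also fails if it takes over 42 s, if anything falls off the work surface, if the arm or the gripper's body presses on something with over 40 N, if the wrist force passes 120 N, or if a joint passes its speed limit or range.

## Working session

There is one attempt and no reset: what is moved stays moved. The work goes in short steps, Python scripts to look and compute and a tool call to move; the robot and the scene stay as the last step left them, time stands still between calls to the robot, and variables do not carry over. Pictures are saved under pics/ and viewed, and the job is handed in when it is done.

Besides the shell and the picture viewer there is one more tool, called by a JSON object that holds its "fn" and its "kwargs", one argument or row to a line. drive_tool: Moves the arm, as the interface text tells. Its arguments: {"type":"object","properties":{"moves":{"type":"array"},"squeeze":{"type":"number"}},"required":["moves"]}

```bash
mkdir -p pics; ls
cat > h.py <<'E'
import numpy as np, cv2
from bench import bot, optics, ticket
def snap(name,tag):
    P=optics.camera_params(name); im,d=optics.read_camera(name)
    cv2.imwrite(f'pics/{tag}.png',im[:,:,::-1]); np.savez(f'pics/{tag}.npz',im=im,d=d,K=P['K'],T=P['world_from_camera'],dist=np.array(P.get('dist',P.get('distortion',[0]*5)),float) if not isinstance(P.get('dist',0),dict) else 0)
    return im,d,P
def cloud(d,K,T):
    v,u=np.mgrid[:d.shape[0],:d.shape[1]]
    c=np.stack([(u-K[0,2])/K[0,0]*d,-(v-K[1,2])/K[1,1]*d,-d],-1)
    return c@T[:3,:3].T+T[:3,3]
E
python3 - <<'E'
from h import *
np.set_printoptions(precision=4,suppress=True)
for n in('scene','top','wrist'):
    im,d,P=snap(n,n+'0'); print(n,P.keys(),P['K'],P['world_from_camera'])
    for k in P:
        if k not in('K','world_from_camera'):print(k,P[k])
print(bot.observe())
E
```

```text
pics
scene dict_keys(['K', 'world_from_camera']) [[347.6279   0.     261.5634]
 [  0.     347.6279 192.9529]
 [  0.       0.       1.    ]] [[-0.1679 -0.7811  0.6014  0.9564]
 [ 0.9858 -0.1272  0.11    0.1107]
 [-0.0094  0.6113  0.7913  0.726 ]
 [ 0.      0.      0.      1.    ]]
top dict_keys(['K', 'world_from_camera']) [[432.8096   0.     256.4086]
 [  0.     432.8096 190.4347]
 [  0.       0.       1.    ]] [[ 0.019   0.9819 -0.1887  0.4058]
 [-0.9991  0.0259  0.034   0.0462]
 [ 0.0382  0.1879  0.9815  1.0084]
 [ 0.      0.      0.      1.    ]]
wrist dict_keys(['K', 'world_from_camera']) [[323.496    0.     256.3969]
 [  0.     323.496  189.9018]
 [  0.       0.       1.    ]] [[ 0.4209  0.8592  0.291   0.3054]
 [-0.9071  0.3996  0.1323 -0.4638]
 [-0.0026 -0.3196  0.9475  0.3738]
 [ 0.      0.      0.      1.    ]]
{'time': 0.15, 'q': array([-1.3513,  0.381 ,  1.298 ,  0.    ,  1.4636, -0.2153]), 'joint_vel': array([-0.0009, -0.002 , -0.0033, -0.0011,  0.0004,  0.0007]), 'tau': array([  0.0033, -44.8623, -23.1344,  -0.0001,   0.0038,  -0.    ]), 'tool_pos': array([ 0.2316, -0.4986,  0.2309]), 'tcp_rot': array([ 0.8839,  1.3848, -0.8827]), 'wrist_force': array([ 1.1399,  0.0571, -0.7516]), 'torque': array([ 0.025 ,  0.0026, -0.0008]), 'grip_width': 0.08502372522619635}
```

View pics/scene0.png

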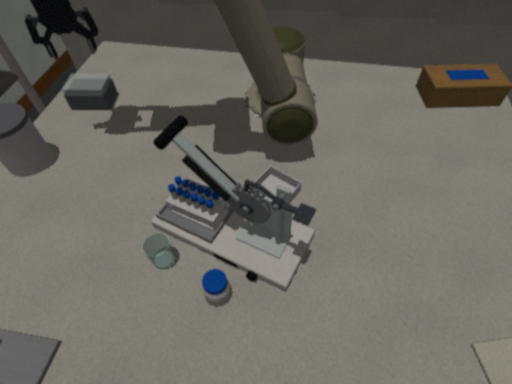

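View pics/top0.png

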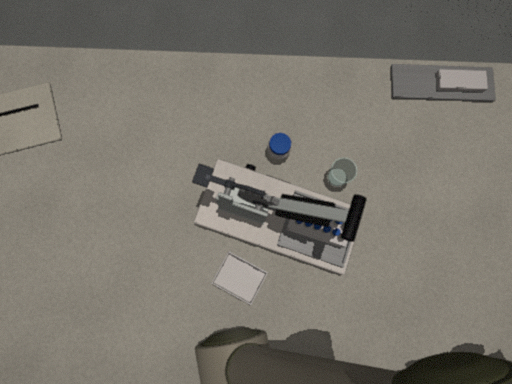

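The mixer is at the centre. In the top view the tab is near (202,174), the crossbar near (354,218), the jar at (280,145), the beaker at (340,175) and the box at (240,278). Next I'll measure these from depth.

Run:
```python
from h import *
np.set_printoptions(precision=4,suppress=True)
for n in('top','scene'):
    z=np.load(f'pics/{n}0.npz'); d=z['d'];W=cloud(d,z['K'],z['T']);im=z['im']
    print(n,'zero',(d==0).mean())
    box=(W[...,0]>.2)&(W[...,0]<.8)&(abs(W[...,1])<.35)
    # mixer body top z~31
    m=box&(abs(W[...,2]-.031)<.006)&(im.min(-1)>110)
    n_,l,s,c=cv2.connectedComponentsWithStats(m.astype(np.uint8))
    for i in range(1,n_):
        if s[i,4]>150: print('white31',s[i],W[l==i].mean(0))
    m=box&(W[...,2]>.15)&(im.max(-1)<90)
    n_,l,s,c=cv2.connectedComponentsWithStats(m.astype(np.uint8))
    for i in range(1,n_):
        if s[i,4]>30:
            p=W[l==i];print('dark',s[i],p.mean(0),np.median(p,0),p.min(0),p.max(0))
z=np.load('pics/top0.npz');im=z['im'][140:310,170:390,::-1];cv2.imwrite('pics/topc.png',cv2.resize(im,None,fx=3.5,fy=3.5,interpolation=cv2.INTER_CUBIC))
W=cloud(z['d'],z['K'],z['T'])
for r in range(160,192,3): print(r,' '.join('%4d'%(1000*W[r,c,2]) for c in range(188,270,4)))
z=np.load('pics/scene0.npz');im=z['im'][100:310,130:330,::-1];cv2.imwrite('pics/scenec.png',cv2.resize(im,None,fx=2.8,fy=2.8,interpolation=cv2.INTER_CUBIC))
```

```text
top zero 0.004048665364583333
white31 [ 212  159  138   49 1562] [ 0.6146 -0.0049  0.0326]
white31 [206 182  19  16 154] [0.5959 0.1064 0.033 ]
white31 [ 194  202  160   73 2059] [0.4909 0.0112 0.0326]
white31 [322 245  23  19 157] [ 0.452  -0.1638  0.0356]
dark [192 164  85  44 918] [0.5697 0.0688 0.1984] [0.5698 0.0686 0.1967] [ 0.4058 -0.0209  0.15  ] [0.6111 0.1417 1.0084]
dark [281 194  54  14 271] [ 0.5424 -0.0774  0.215 ] [ 0.5431 -0.0788  0.2103] [ 0.4058 -0.122   0.1655] [0.5613 0.0462 1.0084]
dark [341 194  26  48 671] [ 0.5017 -0.1429  0.2909] [ 0.5015 -0.1437  0.2887] [ 0.4058 -0.1679  0.2661] [0.5432 0.0462 1.0084]
dark [218 196  15   9  62] [0.5442 0.0778 0.1793] [0.5442 0.0781 0.1807] [0.5406 0.0643 0.1509] [0.5491 0.0931 0.2064]
dark [273 208  59  19 459] [ 0.5105 -0.0672  0.2123] [ 0.5104 -0.0682  0.2102] [ 0.4058 -0.1146  0.1621] [0.5335 0.0462 1.0084]
dark [ 195  329  317   55 8584] [ 0.3011 -0.0531  0.4671] [ 0.2985 -0.0623  0.4834] [ 0.2056 -0.1851  0.15  ] [0.4058 0.1258 1.0084]
scene zero 0.0038503011067708335
white31 [ 151  215  149   72 2785] [0.6002 0.0046 0
[... 821 characters left out ...]
4   30   32   30   32   31   33    1    0    1
175    1    1  194  197  194  196  197   32   36   32   31   33 1008   37   29   33   33   36   33   31   30
178    0    2  194  196  199  196  197  197  196   33   33  199   28   30   31   36   32   31   33   29   30
181    3  198  195  197  195  195  195  199  196  194  201  200   32   35   37   30   31   33   32   33   33
184    0    2    2  196  195  196   32   33  195  195  204  210  212  214   29   31   31   34   32   33   33
187    0    0    0    1    0   36   34   33   34   30  199  200  209  215  221  225  222   34   31   32   32
190    0    1    4    1    2   30   31   33   31   33  198   40   36  164  177  224  223  225  222   33   33
```

View pics/topc.png

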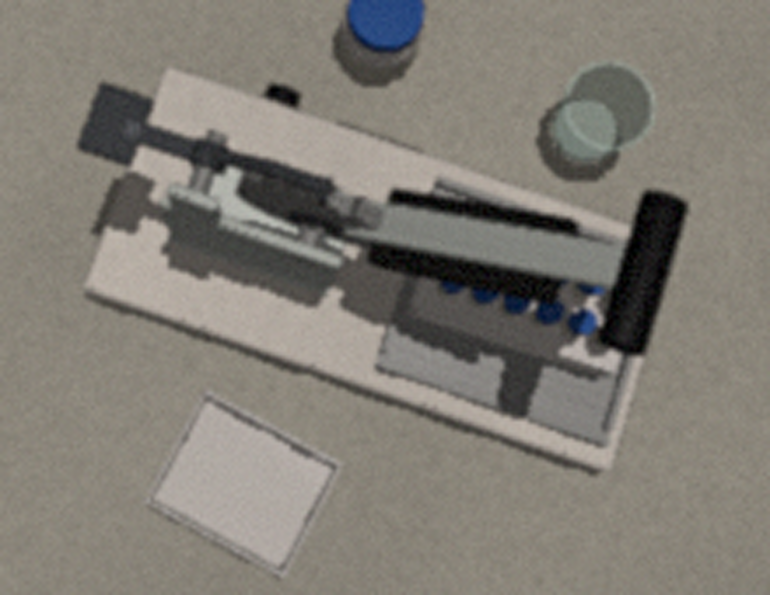

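View pics/scenec.png

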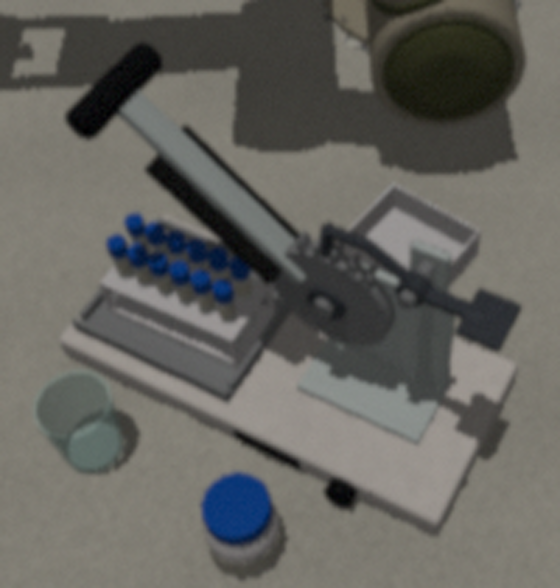

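Run:
```python
from h import *
np.set_printoptions(precision=4,suppress=True)
z=np.load('pics/top0.npz');W=cloud(z['d'],z['K'],z['T']);im=z['im']
v,u=np.mgrid[:384,:512]
# mixer outline: ray edges -> body-top points
m=(abs(W[...,2]-.032)<.008)&(W[...,0]>.4)&(W[...,0]<.72)&(abs(W[...,1])<.25)&~((u<268)&(v>252))
p=W[m][:,:2]; r=cv2.minAreaRect((p*1000).astype(np.float32)); print('body',r)
m=(abs(W[...,2]-.196)<.008)&(u<=212)&(u>185)&(v>160)&(v<192)&(im.max(-1)<110)
p=W[m]; r=cv2.minAreaRect((p[:,:2]*1000).astype(np.float32)); print('tab',r,np.median(p,0),len(p))
m=(W[...,2]>.255)&(W[...,2]<.32)&(u>335)&(u<372)&(v>190)&(v<246)&(im.max(-1)<60)
p=W[m]; r=cv2.minAreaRect((p[:,:2]*1000).astype(np.float32)); print('cross',r,np.median(p,0),p[:,2].max(),len(p))
for n in('scene','top'):
    z=np.load(f'pics/{n}0.npz');W=cloud(z['d'],z['K'],z['T']);im=z['im'].astype(int)
    m=(W[...,0]>.35)&(im[...,2]-im[...,0]>60)&(W[...,1]<.2)
    k,l,s,c=cv2.connectedComponentsWithStats(m.astype(np.uint8))
    for i in range(1,k):
        if s[i,4]>5: print(n,'blue',s[i,4],np.median(W[l==i],0))
o=bot.observe()
from scipy.spatial.transform import Rotation as R
print(R.from_rotvec(o['tcp_rot']).as_matrix())
```

```text
body ((559.3045043945312, -46.345458984375), (368.48541259765625, 265.03497314453125), 76.41876220703125)
tab ((589.1915283203125, 119.36781311035156), (37.03251647949219, 40.689361572265625), 72.48400115966797) [0.5881 0.1213 0.1967] 353
cross ((502.6273498535156, -144.8524932861328), (21.82586097717285, 78.9481201171875), 72.0255355834961) [ 0.5011 -0.1433  0.289 ] 0.2946183367494716 611
scene blue 24 [ 0.4877 -0.1692  0.1212]
scene blue 14 [ 0.492  -0.1534  0.1213]
scene blue 43 [ 0.5136 -0.1724  0.1206]
scene blue 6 [ 0.5014 -0.1289  0.1183]
scene blue 22 [ 0.5253 -0.1378  0.1207]
scene blue 35 [ 0.529  -0.1204  0.1203]
scene blue 34 [ 0.5341 -0.1006  0.1204]
scene blue 31 [ 0.5404 -0.082   0.12  ]
scene blue 441 [ 0.6944 -0.0356  0.0763]
top blue 333 [ 0.695  -0.0369  0.0768]
top blue 17 [ 0.4933 -0.1542  0.1207]
[[-0.0002  0.9069  0.4212]
 [ 0.001   0.4212 -0.9069]
 [-1.      0.0002 -0.001 ]]
```

Tab centre is about (0.590, 0.121, 0.195) and the crossbar top about (0.5015, -0.1435, 0.29). Mixer yaw is about -18°. I'll close the fingers, rise, swing over, and turn the jaw axis onto the mixer's x.

{"fn": "drive_tool", "kwargs": {
  "moves": [
    {"dx":-5,"dy":0,"dz":0,"gripper":0},
    {"dx":-10,"dy":0,"dz":0,"wx":-6,"gripper":0},
    {"dx":-15,"dy":3,"dz":-2,"wx":-12,"gripper":0},
    {"dx":-16,"dy":7,"dz":-5,"wx":-18,"gripper":0},
    {"dx":-16,"dy":11,"dz":-8,"wx":-24,"gripper":0},
    {"dx":-16,"dy":15,"dz":-11,"wx":-30,"gripper":0},
    {"dx":-16,"dy":19,"dz":-14,"wx":-36,"gripper":0},
    {"dx":-16,"dy":23,"dz":-17,"wx":-42,"gripper":0},
    {"dx":-16,"dy":27,"dz":-19,"wx":-47,"gripper":0},
    {"dx":-16,"dy":30,"dz":-21,"wx":-47,"gripper":0}
  ]
}}

```text
invalid input at $.moves[0]: expected keys dx, dy, dz, wx, wy, wz, gripper
```

```bash
cat > to.py <<'E'
from h import *
import sys
from scipy.spatial.transform import Rotation as R
o=bot.observe();M=R.from_rotvec(o['tcp_rot']).as_matrix()
np.set_printoptions(precision=4,suppress=True)
print(o['time'],o['tool_pos'],o['q'],o['wrist_force'],o['grip_width']);print(M)
for a in sys.argv[1:]:
    t=np.array(eval(a));print(t,'-> tool cm',(M.T@(t-o['tool_pos']))*100)
yd=np.array([.309,.951,0]);print('mixer y in tool',M.T@yd)
E
python3 to.py [.590,.121,.30] [.590,.121,.205]
```

```text
0.15 [ 0.2316 -0.4986  0.2309] [-1.3513  0.381   1.298   0.      1.4636 -0.2153] [ 1.1399  0.0571 -0.7516] 0.08502372522619635
[[-0.0002  0.9069  0.4212]
 [ 0.001   0.4212 -0.9069]
 [-1.      0.0002 -0.001 ]]
[0.59  0.121 0.3  ] -> tool cm [ -6.858   58.6045 -41.1073]
[0.59  0.121 0.205] -> tool cm [  2.642   58.6024 -41.098 ]
mixer y in tool [ 0.0009  0.6808 -0.7323]
```

All keys are required.

{"fn": "drive_tool", "kwargs": {
  "moves": [
    {"dx":-5,"dy":0,"dz":0,"wx":0,"wy":0,"wz":0,"gripper":0},
    {"dx":-10,"dy":0,"dz":0,"wx":-6,"wy":0,"wz":0,"gripper":0},
    {"dx":-15,"dy":3,"dz":-2,"wx":-12,"wy":0,"wz":0,"gripper":0},
    {"dx":-16,"dy":7,"dz":-5,"wx":-18,"wy":0,"wz":0,"gripper":0},
    {"dx":-16,"dy":11,"dz":-8,"wx":-24,"wy":0,"wz":0,"gripper":0},
    {"dx":-16,"dy":15,"dz":-11,"wx":-30,"wy":0,"wz":0,"gripper":0},
    {"dx":-16,"dy":19,"dz":-14,"wx":-36,"wy":0,"wz":0,"gripper":0},
    {"dx":-16,"dy":23,"dz":-17,"wx":-42,"wy":0,"wz":0,"gripper":0},
    {"dx":-16,"dy":27,"dz":-19,"wx":-47,"wy":0,"wz":0,"gripper":0},
    {"dx":-16,"dy":30,"dz":-21,"wx":-47,"wy":0,"wz":0,"gripper":0}
  ]
}}

```text
time: 1.4
tool_pos: [0.416, -0.1804, 0.3912]
tcp_rot: [0.247, 1.557, -0.246]
wrist_force: [-1.0, -0.1, -0.1]
grip_width: 0.0003
```

```bash
python3 to.py [.590,.121,.39] [.590,.121,.22]
```

```text
1.4 [ 0.416  -0.1804  0.3912] [-0.6714  0.1357  1.1867  0.0001  1.8195 -0.3575] [-0.9782 -0.0852 -0.112 ] 0.00029951502196191507
[[-0.0003  0.3088  0.9511]
 [ 0.0003  0.9511 -0.3088]
 [-1.      0.0002 -0.0003]]
[0.59  0.121 0.39 ] -> tool cm [ 0.1189 34.0442  7.2419]
[0.59  0.121 0.22 ] -> tool cm [17.1189 34.0413  7.2473]
mixer y in tool [0.0002 0.9999 0.0002]
```

{"fn": "drive_tool", "kwargs": {
  "moves": [
    {"dx":0,"dy":5,"dz":1,"wx":0,"wy":0,"wz":0,"gripper":0},
    {"dx":0,"dy":10,"dz":2,"wx":0,"wy":0,"wz":0,"gripper":0},
    {"dx":0,"dy":15,"dz":3,"wx":0,"wy":0,"wz":0,"gripper":0},
    {"dx":0,"dy":20,"dz":4.2,"wx":0,"wy":0,"wz":0,"gripper":0},
    {"dx":0,"dy":25,"dz":5.3,"wx":0,"wy":0,"wz":0,"gripper":0},
    {"dx":0,"dy":30,"dz":6.4,"wx":0,"wy":0,"wz":0,"gripper":0},
    {"dx":3,"dy":34,"dz":7.2,"wx":0,"wy":0,"wz":0,"gripper":0},
    {"dx":8,"dy":34,"dz":7.2,"wx":0,"wy":0,"wz":0,"gripper":0},
    {"dx":13,"dy":34,"dz":7.2,"wx":0,"wy":0,"wz":0,"gripper":0},
    {"dx":16,"dy":34,"dz":7.2,"wx":0,"wy":0,"wz":0,"gripper":0}
  ]
}}

```text
time: 2.65
tool_pos: [0.5884, 0.119, 0.2284]
tcp_rot: [0.247, 1.56, -0.248]
wrist_force: [0.1, -0.2, 0.1]
grip_width: -0.0003
```

```bash
python3 to.py [.590,.121,.195]
python3 - <<'E'
from h import *
a=snap('scene','s1')[0];b=snap('top','t1')[0];c=snap('wrist','w1')[0]
f=lambda i,s:cv2.resize(i[:,:,::-1],s,interpolation=cv2.INTER_CUBIC)
cv2.imwrite('pics/m1.png',np.vstack([np.hstack([f(a[90:290,190:400],(400,300)),f(b[120:270,150:350],(400,300))]),np.hstack([f(c,(400,300)),f(a,(400,300))])]))
E
```

```text
2.65 [0.5884 0.119  0.2284] [ 0.0026  0.4738  1.1519 -0.      1.5197  0.318 ] [ 0.1369 -0.1709  0.1392] -0.00027187856509750224
[[-0.0038  0.3102  0.9507]
 [-0.0001  0.9507 -0.3102]
 [-1.     -0.0012 -0.0036]]
[0.59  0.121 0.195] -> tool cm [3.3429 0.2453 0.1036]
mixer y in tool [-0.0012  0.9999 -0.0013]
```

View pics/m1.png

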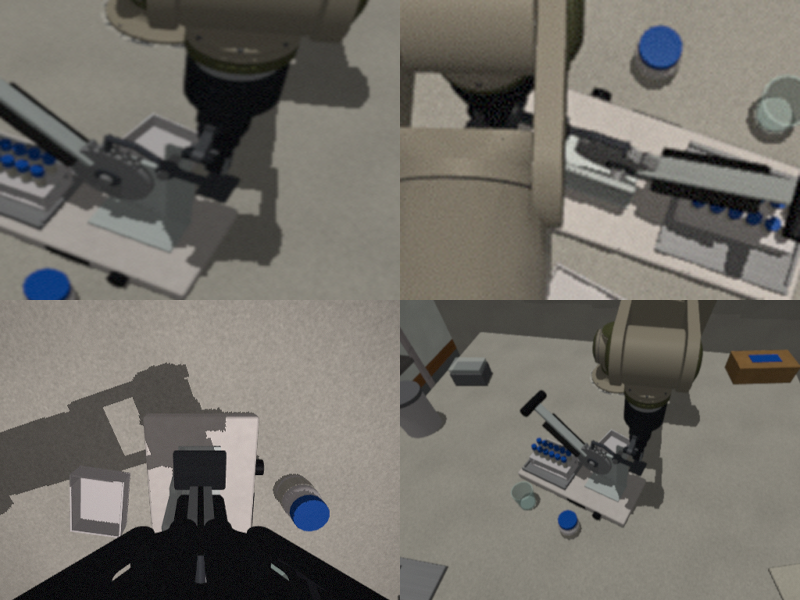

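In the wrist view (lower left) the closed tips, at about (200,487), are centred on the tab (174–226 wide, centre about (200,468)). The scene view agrees. Pressing now.

{"fn": "drive_tool", "kwargs": {
  "moves": [
    {"dx":1.5,"dy":0.3,"dz":0.1,"wx":0,"wy":0,"wz":0,"gripper":0},
    {"dx":2.5,"dy":0.3,"dz":0.1,"wx":0,"wy":0,"wz":0,"gripper":0},
    {"dx":3,"dy":0.3,"dz":0.1,"wx":0,"wy":0,"wz":0,"gripper":0},
    {"dx":3.3,"dy":0.3,"dz":0.1,"wx":0,"wy":0,"wz":0,"gripper":0},
    {"dx":3.6,"dy":0.3,"dz":0.1,"wx":0,"wy":0,"wz":0,"gripper":0},
    {"dx":3.9,"dy":0.3,"dz":0.1,"wx":0,"wy":0,"wz":0,"gripper":0}
  ]
}}

```text
time: 3.55
tool_pos: [0.5914, 0.1215, 0.1927]
tcp_rot: [0.248, 1.556, -0.247]
wrist_force: [0.0, 1.4, 2.4]
grip_width: 0.0001
```

{"fn": "drive_tool", "kwargs": {
  "moves": [
    {"dx":0.3,"dy":0,"dz":0,"wx":0,"wy":0,"wz":0,"gripper":0},
    {"dx":0.5,"dy":0,"dz":0,"wx":0,"wy":0,"wz":0,"gripper":0},
    {"dx":0.7,"dy":0,"dz":0,"wx":0,"wy":0,"wz":0,"gripper":0},
    {"dx":0.8,"dy":0,"dz":0,"wx":0,"wy":0,"wz":0,"gripper":0},
    {"dx":0.8,"dy":0,"dz":0,"wx":0,"wy":0,"wz":0,"gripper":0}
  ]
}}

```text
time: 4.18
tool_pos: [0.5912, 0.1213, 0.1842]
tcp_rot: [0.248, 1.557, -0.248]
wrist_force: [0.7, 0.1, 1.5]
grip_width: -0.0001
```

{"fn": "drive_tool", "kwargs": {
  "moves": [
    {"dx":0.1,"dy":0,"dz":0,"wx":0,"wy":0,"wz":0,"gripper":0},
    {"dx":0.2,"dy":0,"dz":0,"wx":0,"wy":0,"wz":0,"gripper":0},
    {"dx":0.3,"dy":0,"dz":0,"wx":0,"wy":0,"wz":0,"gripper":0},
    {"dx":0.3,"dy":0,"dz":0,"wx":0,"wy":0,"wz":0,"gripper":0}
  ]
}}

```text
time: 4.68
tool_pos: [0.5912, 0.1214, 0.1812]
tcp_rot: [0.248, 1.557, -0.248]
wrist_force: [0.0, -1.6, 1.5]
grip_width: -0.0001
```

The tab is about 14 mm down (roughly 0.25 rad). I'll retract straight up and check.

{"fn": "drive_tool", "kwargs": {
  "moves": [
    {"dx":-2,"dy":0,"dz":0,"wx":0,"wy":0,"wz":0,"gripper":0},
    {"dx":-6,"dy":0,"dz":0,"wx":0,"wy":0,"wz":0,"gripper":0},
    {"dx":-11,"dy":0,"dz":0,"wx":0,"wy":0,"wz":0,"gripper":0},
    {"dx":-16,"dy":0,"dz":0,"wx":0,"wy":0,"wz":0,"gripper":0},
    {"dx":-18,"dy":-4,"dz":0,"wx":0,"wy":0,"wz":0,"gripper":0},
    {"dx":-18,"dy":-9,"dz":0,"wx":0,"wy":0,"wz":0,"gripper":0},
    {"dx":-18,"dy":-14,"dz":0,"wx":0,"wy":0,"wz":0,"gripper":0},
    {"dx":-18,"dy":-19,"dz":0,"wx":0,"wy":0,"wz":0,"gripper":0},
    {"dx":-18,"dy":-24,"dz":0,"wx":0,"wy":0,"wz":0,"gripper":0},
    {"dx":-18,"dy":-28,"dz":0,"wx":0,"wy":0,"wz":0,"gripper":0}
  ]
}}

```text
time: 5.92
tool_pos: [0.5035, -0.1462, 0.3609]
tcp_rot: [0.249, 1.557, -0.248]
wrist_force: [0.2, -0.2, 0.7]
grip_width: 0.0
```

```bash
python3 to.py [.5015,-.1435,.292]
python3 - <<'E'
from h import *
np.set_printoptions(precision=4,suppress=True)
a,d,P=snap('scene','s2');b=snap('top','t2')[0];c=snap('wrist','w2')[0]
W=cloud(d,P['K'],P['world_from_camera'])
yd=np.array([.309,.951]);xd=np.array([.951,-.309])
for tag in('scene0','s2'):
    z=np.load(f'pics/{tag}.npz');W=cloud(z['d'],z['K'],z['T']);im=z['im']
    r=W[...,:2]-np.array([.590,.121]);
    m=(abs(r@xd)<.022)&(abs(r@yd)<.02)&(W[...,2]>.15)&(W[...,2]<.21)&(im.max(-1)<110)
    print(tag,m.sum(),np.median(W[m],0))
    r=W[...,:2]-np.array([.5015,-.1435])
    m=(abs(r@xd)<.045)&(abs(r@yd)<.02)&(W[...,2]>.25)&(W[...,2]<.31)&(im.max(-1)<70)
    print(' cross',m.sum(),np.median(W[m],0),np.percentile(W[m][:,2],97))
f=lambda i,s:cv2.resize(i[:,:,::-1],s,interpolation=cv2.INTER_CUBIC)
cv2.imwrite('pics/m2.png',np.vstack([np.hstack([f(a[90:290,130:340],(400,300)),f(b[120:270,180:380],(400,300))]),np.hstack([f(c,(400,300)),f(a,(400,300))])]))
E
```

```text
5.925 [ 0.5035 -0.1462  0.3609] [-0.5087  0.2765  1.0863  0.0004  1.7796 -0.1925] [ 0.2458 -0.2236  0.6833] 4.907033300637969e-05
[[-0.0005  0.3109  0.9504]
 [ 0.0008  0.9504 -0.3109]
 [-1.      0.0006 -0.0008]]
[ 0.5015 -0.1435  0.292 ] -> tool cm [ 6.8937  0.1854 -0.2683]
mixer y in tool [ 0.0006  0.9999 -0.002 ]
scene0 325 [0.5879 0.1213 0.1963]
 cross 508 [ 0.5068 -0.1418  0.2874] 0.29128537468168353
s2 311 [0.5872 0.1192 0.1804]
 cross 496 [ 0.5082 -0.1416  0.2868] 0.29163132631990074
```

View pics/m2.png

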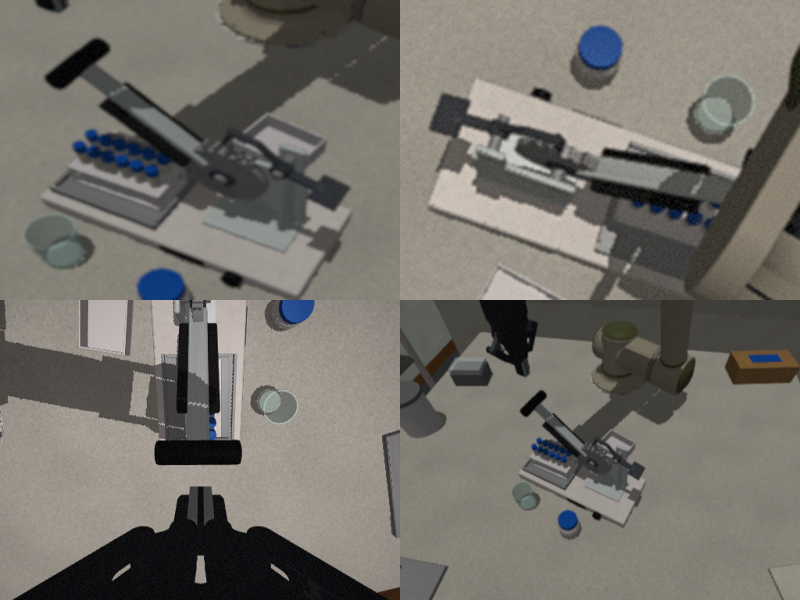

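The pawl tab now sits at z≈0.180, about 16 mm lower, and has stayed there. The nose is clear of the teeth. The wrist view shows the tips (201,490) lined up laterally with the crossbar (198,452). I'll push along the arc.

{"fn": "drive_tool", "kwargs": {
  "moves": [
    {"dx":4,"dy":0,"dz":0,"wx":0,"wy":0,"wz":0,"gripper":0},
    {"dx":6,"dy":0,"dz":0,"wx":0,"wy":0,"wz":0,"gripper":0},
    {"dx":6.8,"dy":0,"dz":0,"wx":0,"wy":0,"wz":0,"gripper":0},
    {"dx":7.4,"dy":-0.4,"dz":0,"wx":0,"wy":0,"wz":0,"gripper":0},
    {"dx":8.1,"dy":-0.9,"dz":0,"wx":0,"wy":0,"wz":0,"gripper":0},
    {"dx":8.8,"dy":-1.5,"dz":0,"wx":0,"wy":0,"wz":0,"gripper":0},
    {"dx":9.7,"dy":-2.0,"dz":0,"wx":0,"wy":0,"wz":0,"gripper":0},
    {"dx":10.6,"dy":-2.6,"dz":0,"wx":0,"wy":0,"wz":0,"gripper":0},
    {"dx":10.6,"dy":-2.6,"dz":0,"wx":0,"wy":0,"wz":0,"gripper":0}
  ]
}}

```text
time: 7.2
tool_pos: [0.4959, -0.1702, 0.2547]
tcp_rot: [0.249, 1.557, -0.249]
wrist_force: [-0.2, 0.2, -0.2]
grip_width: 0.0003
```

```bash
python3 to.py
python3 - <<'E'
from h import *
a=snap('scene','s3')[0];c=snap('wrist','w3')[0]
f=lambda i,s:cv2.resize(i[:,:,::-1],s,interpolation=cv2.INTER_CUBIC)
cv2.imwrite('pics/m3.png',np.hstack([f(a[90:290,130:340],(400,380)),f(c,(400,300)) if 0 else f(c,(400,380))]))
E
```

```text
7.2 [ 0.4959 -0.1702  0.2547] [-0.5565  0.3193  1.323  -0.0003  1.5    -0.2396] [-0.1838  0.2029 -0.2282] 0.0003127720142546278
[[-0.0007  0.3116  0.9502]
 [ 0.0001  0.9502 -0.3116]
 [-1.     -0.0001 -0.0007]]
mixer y in tool [-0.0001  0.9999 -0.0028]
```

View pics/m3.png

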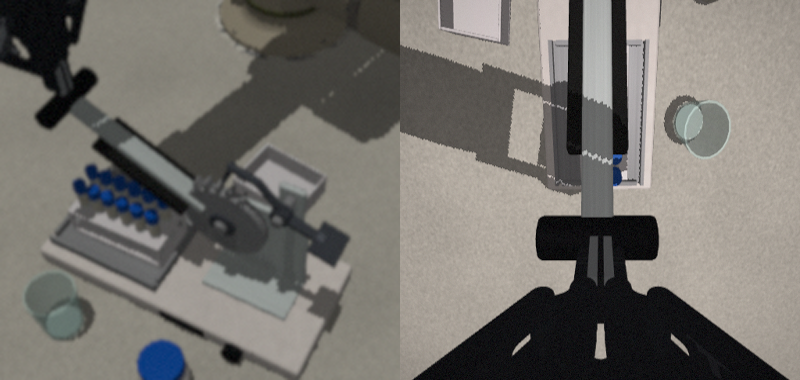

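The bar has moved with the fingertips, which are still on top of the crossbar. Continuing.

{"fn": "drive_tool", "kwargs": {
  "moves": [
    {"dx":0.9,"dy":-0.5,"dz":0,"wx":0,"wy":0,"wz":0,"gripper":0},
    {"dx":1.9,"dy":-0.9,"dz":0,"wx":0,"wy":0,"wz":0,"gripper":0},
    {"dx":2.9,"dy":-1.3,"dz":0,"wx":0,"wy":0,"wz":0,"gripper":0},
    {"dx":3.9,"dy":-1.6,"dz":0,"wx":0,"wy":0,"wz":0,"gripper":0},
    {"dx":4.9,"dy":-1.9,"dz":0,"wx":0,"wy":0,"wz":0,"gripper":0},
    {"dx":5.9,"dy":-2.1,"dz":0,"wx":0,"wy":0,"wz":0,"gripper":0},
    {"dx":6.9,"dy":-2.3,"dz":0,"wx":0,"wy":0,"wz":0,"gripper":0},
    {"dx":7.9,"dy":-2.4,"dz":0,"wx":0,"wy":0,"wz":0,"gripper":0},
    {"dx":9.0,"dy":-2.5,"dz":0,"wx":0,"wy":0,"wz":0,"gripper":0},
    {"dx":9.5,"dy":-2.5,"dz":0,"wx":0,"wy":0,"wz":0,"gripper":0}
  ]
}}

```text
time: 8.55
tool_pos: [0.4882, -0.193, 0.1594]
tcp_rot: [0.248, 1.558, -0.247]
wrist_force: [-1.4, -1.8, 2.5]
grip_width: 0.0002
```

{"fn": "drive_tool", "kwargs": {
  "moves": [
    {"dx":0.2,"dy":0,"dz":0,"wx":0,"wy":0,"wz":0,"gripper":0},
    {"dx":0.4,"dy":0,"dz":0,"wx":0,"wy":0,"wz":0,"gripper":0},
    {"dx":0.55,"dy":0,"dz":0,"wx":0,"wy":0,"wz":0,"gripper":0},
    {"dx":0.6,"dy":0,"dz":0,"wx":0,"wy":0,"wz":0,"gripper":0},
    {"dx":0.6,"dy":0,"dz":0,"wx":0,"wy":0,"wz":0,"gripper":0}
  ]
}}

```text
time: 9.18
tool_pos: [0.4884, -0.1931, 0.1543]
tcp_rot: [0.248, 1.557, -0.248]
wrist_force: [-1.1, -1.0, 0.8]
grip_width: 0.0004
```

{"fn": "drive_tool", "kwargs": {
  "moves": [
    {"dx":0.1,"dy":0,"dz":0,"wx":0,"wy":0,"wz":0,"gripper":0},
    {"dx":0.2,"dy":0,"dz":0,"wx":0,"wy":0,"wz":0,"gripper":0},
    {"dx":0.2,"dy":0,"dz":0,"wx":0,"wy":0,"wz":0,"gripper":0}
  ]
}}

```text
time: 9.55
tool_pos: [0.4885, -0.1932, 0.1535]
tcp_rot: [0.247, 1.555, -0.248]
wrist_force: [-4.8, 1.4, 12.0]
grip_width: -0.0002
```

{"fn": "drive_tool", "kwargs": {
  "moves": [
    {"dx":0.1,"dy":0,"dz":0,"wx":0,"wy":0,"wz":0,"gripper":0},
    {"dx":0.15,"dy":0,"dz":0,"wx":0,"wy":0,"wz":0,"gripper":0},
    {"dx":0.15,"dy":0,"dz":0,"wx":0,"wy":0,"wz":0,"gripper":0}
  ]
}}

```text
time: 9.93
tool_pos: [0.4886, -0.1932, 0.1532]
tcp_rot: [0.247, 1.554, -0.248]
wrist_force: [-7.7, 3.2, 22.5]
grip_width: -0.0001
```

The force rises to 22 N with almost no motion, at z = 0.153, so the bar is on its stop. Retracting.

{"fn": "drive_tool", "kwargs": {
  "moves": [
    {"dx":-1,"dy":0,"dz":0,"wx":0,"wy":0,"wz":0,"gripper":0},
    {"dx":-3,"dy":0,"dz":0,"wx":0,"wy":0,"wz":0,"gripper":0},
    {"dx":-7,"dy":0,"dz":0,"wx":0,"wy":0,"wz":0,"gripper":0},
    {"dx":-12,"dy":0,"dz":0,"wx":0,"wy":0,"wz":0,"gripper":0},
    {"dx":-17,"dy":-3,"dz":0,"wx":0,"wy":0,"wz":0,"gripper":0},
    {"dx":-20,"dy":-8,"dz":0,"wx":0,"wy":0,"wz":0,"gripper":0},
    {"dx":-20,"dy":-13,"dz":0,"wx":0,"wy":0,"wz":0,"gripper":0},
    {"dx":-20,"dy":-18,"dz":0,"wx":0,"wy":0,"wz":0,"gripper":0},
    {"dx":-20,"dy":-20,"dz":0,"wx":0,"wy":0,"wz":0,"gripper":0},
    {"dx":-20,"dy":-20,"dz":0,"wx":0,"wy":0,"wz":0,"gripper":0}
  ]
}}

```text
time: 11.18
tool_pos: [0.4262, -0.3838, 0.3502]
tcp_rot: [0.25, 1.557, -0.248]
wrist_force: [0.3, 0.7, -1.0]
grip_width: -0.0003
```

```bash
python3 to.py
python3 - <<'E'
from h import *
np.set_printoptions(precision=4,suppress=True)
a=snap('scene','s4')[0];b=snap('top','t4')[0];c=snap('wrist','w4')[0]
yd=np.array([.309,.951]);xd=np.array([.951,-.309])
for t in('s4','t4'):
    z=np.load(f'pics/{t}.npz');W=cloud(z['d'],z['K'],z['T']);im=z['im'].astype(int)
    r=W[...,:2]-np.array([.590,.121]);m=(abs(r@xd)<.022)&(abs(r@yd)<.02)&(W[...,2]>.15)&(W[...,2]<.21)&(im.max(-1)<110)
    print(t,'tab',m.sum(),np.median(W[m],0))
    r=W[...,:2]-np.array([.4885,-.193]);m=(abs(r@xd)<.045)&(abs(r@yd)<.02)&(W[...,2]>.12)&(W[...,2]<.3)&(im.max(-1)<70)
    print(' cross',m.sum(),np.median(W[m],0),np.percentile(W[m][:,2],[90,97]))
    m=(W[...,0]>.35)&(im[...,2]-im[...,0]>60)&(W[...,1]<.2)
    k,l,s,_=cv2.connectedComponentsWithStats(m.astype(np.uint8))
    for i in range(1,k):
        if s[i,4]>5: print(' blue',s[i,4],np.median(W[l==i],0))
f=lambda i,s:cv2.resize(i[:,:,::-1],s,interpolation=cv2.INTER_CUBIC)
cv2.imwrite('pics/m4.png',np.vstack([np.hstack([f(a[90:290,130:340],(400,300)),f(b[120:310,170:400],(400,300))]),np.hstack([f(c,(400,300)),f(a,(400,300))])]))
E
```

```text
11.175 [ 0.4262 -0.3838  0.3502] [-0.9396  0.375   0.9709  0.0005  1.7968 -0.6225] [ 0.2788  0.6792 -0.9598] -0.0002824109117811482
[[-0.0003  0.3117  0.9502]
 [ 0.0011  0.9502 -0.3117]
 [-1.      0.001  -0.0006]]
mixer y in tool [ 0.001   0.9999 -0.0028]
s4 tab 317 [0.5872 0.1192 0.1805]
 cross 346 [ 0.4935 -0.1904  0.1531] [0.1561 0.1568]
 blue 55 [ 0.5149 -0.1647  0.1203]
 blue 12 [ 0.5266 -0.1396  0.1208]
 blue 10 [ 0.5316 -0.1208  0.1199]
 blue 14 [ 0.5376 -0.1014  0.1203]
 blue 13 [ 0.5437 -0.0823  0.1203]
 blue 439 [ 0.6942 -0.0356  0.0765]
t4 tab 310 [0.5879 0.1193 0.1813]
 cross 427 [ 0.4855 -0.1906  0.1539] [0.1565 0.1575]
 blue 336 [ 0.6944 -0.0369  0.077 ]
 blue 18 [ 0.5205 -0.16    0.1212]
 blue 21 [ 0.5146 -0.1786  0.1203]
```

View pics/m4.png

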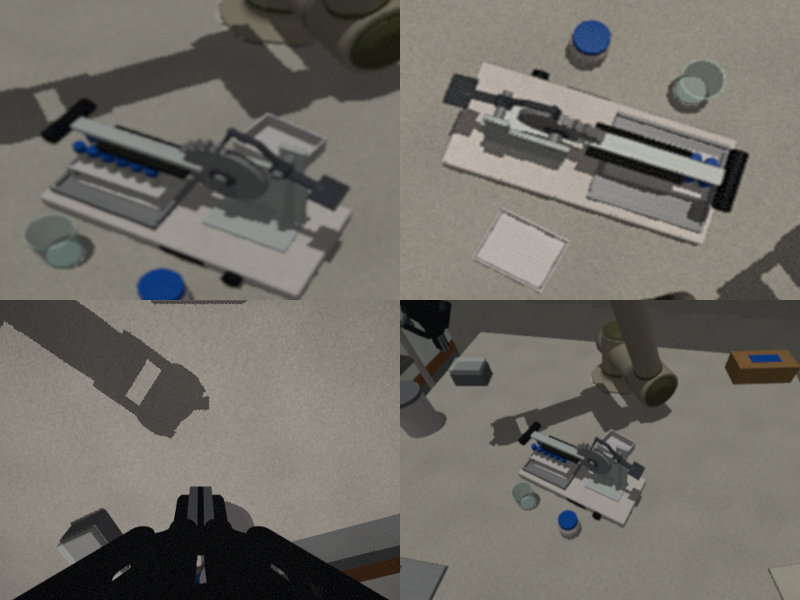

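The bar is level: its crossbar is at about (745,180) in the top crop and the pad sits over the caps. The tab is still down, and the rack, jar, beaker and box haven't moved.

```bash
python3 -c "
from bench import ticket; print(ticket.finish_job())"
```

```text
the job is handed in; nothing more can be done
None
```

The retaining bar is down at its stop with the pawl released, and I handed the job in at about 11 s of the 42 s allowed. I used only the closed fingertips, pressing the pawl tab first and then pushing the crossbar down. Nothing was grasped.

- **Pawl:** after pressing, the tab sat about 15–16 mm lower than at the start (z from about 0.196 to 0.181 m). That is near its stop and well past clear of the teeth. It was still there after the bar was pushed.
- **Bar:** at z = 0.153 m the push force rose to about 22 N with almost no further motion, so the bar had met its stop. After I retracted, the crossbar top measured about 0.154–0.157 m, against 0.154 m expected at level. Depth noise is 2–3 mm, so the force is the stronger evidence.
- **Surroundings:** the jar measured within 1 mm of where it was. The rack, beaker and box look unmoved in the pictures. The visible tube-cap readings shifted a few mm, which I put down to the lowered bar hiding part of the caps. The arm ended clear of everything, and no check failed.

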